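Slide the sample tray home on its loading dock

TASK

Push the lavender sample tray by its orange tab along the dock's rails, sliding it gently with a fingertip and never lifting it, until you feel it drop into the locating notches. With the tray seated, press the green button on the white console all the way down and let it go; never press the red one. Keep the little red-capped jar standing in its place on the tray, and leave everything else on the table where it is.

Things in the scene. Friction and masses are not known exactly. Their poses are not given: they have to be found in the camera images.
- dock: Fixed grey loading dock on the table, 166 (x) x 330 (y) mm; white side walls, tops at 50 mm. Origin: centre of its underside, z up. Its rails run along its own y; the tray is slid to its +y. Four aluminium lanes (tops at 32 mm) each have one square notch, 17 mm long, 6 mm deep. Green marks on the walls at y = +140 mm: the tray's leading edge when home. Rails run on past the notches; no end stop.
- home (a point): Fixed point on the dock, 65 mm to +y of its centre and 26 mm above the table, axes as the dock's: where the tray's origin lies when all four feet have dropped into their notches. The feet have 2.5 mm of play either way along the rails and the tray 2 mm sideways; the notch walls then stop it.
- tray: Loose lavender tray, 0.4 to 0.75 kg, 146 (x) x 150 (y) mm, axes as the dock's. Origin: its centre, level with the underside of its black feet (32 mm above the table on the rails, 26 mm home). Board top 16 mm above the origin. Its front half (y 15 to 69 mm) carries fixed blue-capped tubes, tops 90 mm up. It starts 90 to 150 mm short of home, slides with 2 to 8 N and drops 6 mm at home only.
- tab (a point): Centre of the tray's push face: the rear (-y) face of the upright orange tab at the tray's trailing edge, 74 mm behind the tray's origin and 36 mm above it. The tab is 60 mm wide (x), 8 mm thick and 40 mm high (16 to 56 mm above the tray's origin). Push it towards the dock's +y.
- jar: Loose capped jar with a red cap, 38 mm across, 45 mm high, 60 g, standing in a shallow square rim (6 mm high) on the tray, 35 mm to -x and 24 mm to -y of the tray's centre. Origin: centre of its underside, 16 mm above the tray's origin. It must ride along upright.
- console: Fixed white console box, 160 (x) x 90 (y) x 30 mm high, with two push buttons on its top, 80 mm apart along its x; which of the two is green varies. Origin: centre of its underside.
- green_top (a point): Centre of the top of the green push button (30 mm across), which moves straight down by 6 mm; fully down takes 5 N, and it springs back.
- green (a joint): Travel of the green button in m: 0 released, 0.006 fully down. 0.0045 counts as pressed.
- red_top (a point): Centre of the top of the red push button, same size: do not press.
- red (a joint): Travel of the red button in m: 0 released, 0.006 fully down.
- rack_violet: Loose white rack of violet-capped tubes, 100 x 140 x 95 mm high. A bystander to be left where it stands. Origin: centre of its underside, on the table.
- rack_green: Loose white rack of green-capped tubes, 100 x 140 x 95 mm high. A bystander to be left where it stands. Origin: centre of its underside, on the table.
- wash_bottle: Clear wash bottle with a bent spout, 68 mm across, 215 mm high. A bystander to be left where it stands. Origin: centre of its underside, on the table.
- reagent: Small bottle with a blue cap, 52 mm across, 85 mm high. A bystander to be left where it stands. Origin: centre of its underside, on the table.
- specimen: Specimen jar with a yellow cap, 44 mm across, 50 mm high. A bystander to be left where it stands. Origin: centre of its underside, on the table.
- beaker: Clear open beaker, 70 mm across, 80 mm high. A bystander to be left where it stands. Origin: centre of its underside, on the table.
There are look-alikes about, which are no part of the job. What is shaped like the tray but yellow is not meant.

How it is judged:
By the outcome, as a careful person would: the job done as asked, in the order asked, and still so for the second after the job is handed in, with the robot touching nothing.
It also fails if it takes over 48 s, if anything falls off the work surface, if the arm or the gripper's body presses on something with over 40 N, if the wrist force passes 120 N, or if a joint passes its speed limit or range.

ROBOT

A 6-joint arm with a two-finger parallel gripper is mounted at the origin on the work surface. World frame = base frame: x ahead of the robot, y to its left, z up, the work surface at z = 0. Lengths are in mm, angles in degrees, forces in N, time in s.
With the tool pointing down it reaches from about 350 to 850 mm from the base axis. Payload 8.1 kg.
Tool frame: the origin (TCP) lies midway between the tips of the shut fingers; the grasp point (between the pads) lies 19 mm behind it (r.grip_point_offset is the distance from the TCP to the grasp point, in mm); z points along the fingers, y is the line along which they close (so a half turn about z gives the same grasp; the last joint's range is limited). The gripper opens to 85 mm and grips with 20 to 120 N. Pads are 22 mm wide; open, the fingers measure 114 mm over their backs; the gripper's body (76 mm by 85 mm) begins 54 mm behind the grasp point. The pads swing forward as they close: fully open they stand 13 mm farther back than shut.
Start: joints at [62.945, 7.471, 85.268, -0, 87.261, -4.893], TCP at [226.315, 555.686, 231.292] pointing down, gripper open.
Joint ranges: [-169.43, 169.43], [-51.17, 129.36], [1.28, 143.12], [-76.62, 256.62], [0, 156.53], [-152.29, 152.29]. Speed limits (degrees/s): [136.94, 136.94, 159.86, 180, 180, 180].

INTERFACE

Orientations are given as [roll, pitch, yaw] about the fixed x, y, z axes, in that order (R = Rz(yaw) Ry(pitch) Rx(roll)).
In Python, from bench import r gives the robot as it stands.
- The arm moves only by the shell command python3 -m inch 'ROWS' [FORCE]. ROWS is JSON, one flat list of numbers, 7 for each row, row after row: the shift along the world's x, y, z in m, then the turn, a rotation vector about the world's x, y, z in degrees, then the closure in counts, from 0 (fully open) to 255 (shut). A call has 1 to 10 rows; each row shifts and turns the commanded pose from where the row before left it; what a row does not reach is not made up. A row lasts 1/10 s, in which the tool goes at most 50 mm and 8.59 degrees, less where a joint would pass 70% of its speed; a pose out of reach is approached as far as the arm can. A call with a gripper value outside its range is refused whole. The fingers move at their own pace and stop on an object; FORCE is the grip in N (left out, the last holds). Time passes only in rows, so rows that do not move let the fingers close. It gives the time, the measured TCP pose, the force and the opening at its end, in the units of the state.
- r.sense(): the state, without advancing time (a new reading comes with each control period).
- r.snapshot(name): name is "scene" or "side" or "wrist"; returns (picture, depth): 400x640x3 uint8, red, green, blue; 400x640 float32, mm along the optical axis (not along the pixel's ray), 0 where there is no reading.
- r.get_calibration(name): a dict with "fovy" (degrees; the focal length in pixels is half the picture's height over the tangent of half this angle, whatever the lens; pixels are square), "cx", "cy" (the principal point, pixels), "position" and "rotation" of the camera in the world; the wrist camera has in their place "tool_from_camera" (4x4, takes a point from camera to tool coordinates, whose origin is the TCP and whose axes are the flange's). Camera axes: x right, y up, looking along -z (the intrinsics and any distortion apply to the point x, -y, -z); pixel columns grow to the right and rows downward; lengths in mm; the calibration is good to about 2 mm. A picture is of the moment at which its call begins: read the wrist's pose just before it. get_calibration takes no time and is no camera call.
- r.hand_in(): hands the job in, once; it reports no verdict.
The state is a dict: "time": time; "joint_pos": joint angles; "qd": joint speeds; "joint_efforts": joint torques, N m; "tool_pos": TCP position; "tcp_rot": TCP orientation; "ft_force": force on the tool from outside, world axes, zero at the start; "wrist_torque": the same for the moment, N m; "finger_gap": finger opening in mm.
Only numpy, scipy, OpenCV 4.12 (cv2) and the standard library are available. Lean on these libraries where they do the work, as an engineer would, in place of code of your own. Each camera call takes 0.05 s, during which the arm holds its last target. There are 200 camera calls.

## Working session

There is one attempt and no reset: what is moved stays moved. The work goes in short steps, Python scripts to look and compute and a shell command to move; the robot and the scene stay as the last step left them, time stands still between calls to the robot, and variables do not carry over. Pictures are saved under pics/ and viewed, on a budget of 10 in all, crops included, one or two more only if the job needs it, and the job is handed in when it is done.

```bash
mkdir -p pics; ls
cat > h.py <<'E'
import numpy as np,cv2
from bench import r
def cam(n):
    s=r.sense(); p,d=r.snapshot(n); c=r.get_calibration(n); return s,p,d,c
def world(n,s,d,c):
    from scipy.spatial.transform import Rotation as R
    H,W=d.shape; f=H/2/np.tan(np.radians(c['fovy'])/2)
    u,v=np.meshgrid(np.arange(W),np.arange(H))
    K=np.array([[f,0,c['cx']],[0,f,c['cy']],[0,0,1.]])
    dist=np.array(c.get('distortion',np.zeros(5)),float)
    q=cv2.undistortPoints(np.stack([u,v],-1).reshape(-1,1,2).astype(float),K,dist).reshape(H,W,2)
    P=np.stack([q[...,0]*d,-q[...,1]*d,-d],-1)
    if 'position' in c: return P@np.array(c['rotation']).T+np.array(c['position'])
    T=np.array(c['tool_from_camera']); P=P@T[:3,:3].T+T[:3,3]
    return P@R.from_euler('xyz',s['tcp_rot'],degrees=True).as_matrix().T+np.array(s['tool_pos'])
E
python3 - <<'E'
from h import *
for n in('scene','side'):
    s,p,d,c=cam(n); print(n,c); cv2.imwrite(f'pics/{n}0.png',p[...,::-1]); np.savez(f'{n}0.npz',p=p,W=world(n,s,d,c),d=d)
print(r.get_calibration('wrist'),s)
E
```

```text
pics
scene {'fovy': 53.061455034732525, 'cx': 313.25544124663327, 'cy': 198.21258126574315, 'position': array([1445.57966824, -413.97862817,  825.08502769]), 'rotation': array([52.00153136, -1.2093585 , 69.85267246])}Traceback (most recent call last):
  File "<stdin>", line 3, in <module>
  File "h.py", line 13, in world
    if 'position' in c: return P@np.array(c['rotation']).T+np.array(c['position'])
                               ~~~~~~~~~~~~~~~~~~~~~~~~~~~^~~~~~~~~~~~~~~~~~~~~~~~
ValueError: operands could not be broadcast together with shapes (400,640) (3,)
```

```bash
python3 - <<'E'
t=open('h.py').read()
t=t.replace("np.array(c['rotation']).T","R.from_euler('xyz',c['rotation'],degrees=True).as_matrix().T")
open('h.py','w').write(t)
E
python3 - <<'E'
from h import *
for n in('scene','side'):
    s,p,d,c=cam(n); print(n,c); cv2.imwrite(f'pics/{n}0.png',p[...,::-1]); np.savez(f'{n}0.npz',p=p,W=world(n,s,d,c),d=d)
print(r.get_calibration('wrist'),s)
E
```

```text
scene {'fovy': 53.061455034732525, 'cx': 313.25544124663327, 'cy': 198.21258126574315, 'position': array([1445.57966824, -413.97862817,  825.08502769]), 'rotation': array([52.00153136, -1.2093585 , 69.85267246])}
side {'fovy': 54.09789971816558, 'cx': 321.6784005312332, 'cy': 187.5828433562987, 'position': array([496.3751241 , 675.4701387 , 763.59866831]), 'rotation': array([  45.85181682,    0.3963233 , -179.31929898])}
{'fovy': 62.644493282622015, 'cx': 317.3546338684437, 'cy': 198.9099029056171, 'tool_from_camera': array([[ 1.68728737e-05,  9.58185663e-01,  2.86147226e-01,
         7.28357640e+01],
       [ 9.99999856e-01,  1.37489164e-04, -5.19358581e-04,
        -3.41276315e-01],
       [-5.36984089e-04,  2.86147193e-01, -9.58185522e-01,
        -1.42469948e+02],
       [ 0.00000000e+00,  0.00000000e+00,  0.00000000e+00,
         1.00000000e+00]])} {'time': 0.1, 'joint_pos': array([ 6.29451382e+01,  7.51174709e+00,  8.53252588e+01,  6.71156647e-04,
        8.72587110e+01, -4.89302689e+00]), 'qd': array([-0.00340994, -0.05562601, -0.06804367,  0.03978251, -0.02507939,
       -0.08552463]), 'joint_efforts': array([ 1.32002184e-03, -5.70955825e+01, -5.01939797e+01, -3.25575957e-05,
        8.17368884e-03,  5.73296597e-05]), 'tool_pos': array([226.08406309, 555.24219053, 230.31796341]), 'tcp_rot': array([-1.79904689e+02, -8.83212344e-03,  1.57838125e+02]), 'ft_force': array([0.01030259, 0.40110662, 0.02426044]), 'wrist_torque': array([-0.04125521,  0.07549009,  0.00103478]), 'finger_gap': 85.30276665624164}
```

View pics/scene0.png

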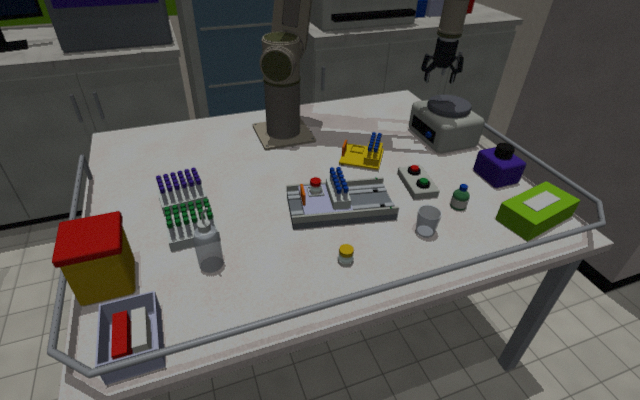

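View pics/side0.png

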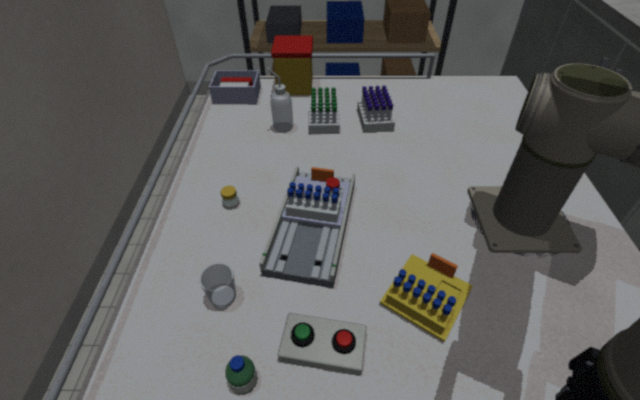

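Scene view: dock around (340,200), tray tab at (303,193), console at (417,182) with green (424,183) and red (414,170). Side view: tab (322,175), dock (310,225), green (302,334), red (344,341). The yellow look-alike stands off at (427,295).

Run:
```python
from h import *
for n,boxs in (('side',dict(tab=(305,163,338,183),jar=(322,174,345,192),dock=(255,160,362,288),green=(288,320,318,350),red=(330,326,358,356),cons=(270,305,375,380),blue=(280,178,345,216))),
  ('scene',dict(tab=(296,180,310,210),jar=(305,174,325,190),dock=(280,165,405,232),green=(415,174,433,190),red=(406,163,421,177),cons=(392,155,445,205),blue=(325,165,352,192)))):
    z=np.load(n+'0.npz');p,W=z['p'],z['W']; hsv=cv2.cvtColor(p,cv2.COLOR_RGB2HSV).astype(int); print(n)
    for k,(a,b,c,e) in boxs.items():
        w=W[b:e,a:c].reshape(-1,3);h=hsv[b:e,a:c].reshape(-1,3)
        hue=h[:,0];sat=h[:,1]>120
        m={'tab':sat&(hue>5)&(hue<22),'jar':sat&((hue<5)|(hue>172)),'red':sat&((hue<5)|(hue>172)),'green':(h[:,1]>90)&(hue>40)&(hue<95),'blue':sat&(hue>100)&(hue<130),
         'dock':(w[:,2]>44)&(w[:,2]<56),'cons':(w[:,2]>25)&(w[:,2]<35)}[k]
        q=w[m]
        if len(q)<5: print(k,len(q)); continue
        print(k,len(q),'med',np.median(q,0).round(1),'p3',np.percentile(q,3,axis=0).round(1),'p97',np.percentile(q,97,axis=0).round(1))
        if k in('dock','cons','tab','blue'):
            if k=='dock': q=q[:, :]
            print('   rect',cv2.minAreaRect(q[:,:2].astype(np.float32)))
```

```text
side
tab 221 med [512.  -86.4  75.3] p3 [484.8 -92.2  54.5] p97 [535.6 -80.5  89.8]
   rect ((490.1523742675781, 289.59625244140625), (52.45576477050781, 770.0635375976562), 2.972996234893799)
jar 108 med [483.6 -34.9  93.5] p3 [468.8 -52.1  89.3] p97 [496.2 -21.1  95.5]
dock 1614 med [514.7  32.7  49.7] p3 [ 435.4 -106.5   45.1] p97 [636.2 184.3  54.6]
   rect ((533.4713134765625, 30.758438110351562), (332.9908752441406, 167.22482299804688), 79.40802001953125)
green 245 med [542.6 333.9  51.6] p3 [527.9 318.6  41.3] p97 [558.1 346.7  54.8]
red 249 med [463.8 346.1  51.8] p3 [450.1 329.5  41.7] p97 [478.4 358.5  54.6]
cons 2884 med [502.8 350.4  30.3] p3 [428.4 293.4  27. ] p97 [579.3 387.2  32.9]
   rect ((503.8883361816406, 338.23626708984375), (90.81878662109375, 160.12339782714844), 80.8093490600586)
blue 414 med [525.   26.7 120.9] p3 [475.1   4.  108.7] p97 [584.1  47.4 124.2]
   rect ((529.12548828125, 22.763704299926758), (35.71326446533203, 115.48157501220703), 78.79708099365234)
scene
tab 63 med [524.8 -93.8  80.8] p3 [483.3 -98.4  53.8] p97 [541.7 -85.3  89.1]
   rect ((51
[... 205 characters left out ...]
4] p3 [ 436.8 -113.3   44.5] p97 [636.  170.6  53.3]
   rect ((534.3895263671875, 32.26312255859375), (330.22674560546875, 175.438720703125), 78.99470520019531)
green 59 med [548.8 325.5  48.7] p3 [532.3 312.2  37.2] p97 [560.6 339.6  52.8]
red 51 med [470.2 341.   48.1] p3 [452.2 329.8  39.9] p97 [479.5 353.7  52.2]
cons 490 med [512.7 322.9  28.6] p3 [432.2 287.9  25.5] p97 [585.2 381.7  32.8]
   rect ((540.6912231445312, 311.92962646484375), (145.72315979003906, 259.31292724609375), 55.014930725097656)
blue 245 med [540.4  17.4 118.8] p3 [479.2  -3.1 106. ] p97 [589.9  38.9 122.4]
   rect ((532.2498779296875, 18.90085220336914), (33.678260803222656, 117.34076690673828), 79.24093627929688)
```

```bash
python3 -m inch '[0.0139,-0.0342,0,0,0,-3.93,255, 0.0139,-0.0342,0,0,0,-3.93,255, 0.0139,-0.0342,0,0,0,-3.93,255, 0.0139,-0.0342,0,0,0,-3.93,255, 0.0139,-0.0342,0,0,0,-3.93,255, 0.0139,-0.0342,0,0,0,-3.93,255, 0.0139,-0.0342,0,0,0,-3.93,255, 0.0139,-0.0342,0,0,0,-3.93,255, 0.0139,-0.0342,0,0,0,-3.93,255, 0.0139,-0.0342,0,0,0,-3.93,255]' 20
python3 - <<'E'
from h import *
s,p,d,c=cam('wrist');cv2.imwrite('pics/w1.png',p[...,::-1]);np.savez('w1.npz',p=p,W=world('wrist',s,d,c));print(s['tool_pos'],s['tcp_rot'])
E
python3 -m inch '[0.0139,-0.0342,0,0,0,-3.93,255, 0.0139,-0.0342,0,0,0,-3.93,255, 0.0139,-0.0342,0,0,0,-3.93,255, 0.0139,-0.0342,0,0,0,-3.93,255, 0.0139,-0.0342,0,0,0,-3.93,255, 0.0139,-0.0342,0,0,0,-3.93,255, 0.0139,-0.0342,0,0,0,-3.93,255, 0.0139,-0.0342,0,0,0,-3.93,255, 0.0139,-0.0342,0,0,0,-3.93,255, 0.0139,-0.0342,0,0,0,-3.93,255]'
python3 -m inch '[0,0,0,0,0,0,255,0,0,0,0,0,0,255,0,0,0,0,0,0,255]'
python3 - <<'E'
from h import *
s,p,d,c=cam('wrist');cv2.imwrite('pics/w2.png',p[...,::-1]);W=world('wrist',s,d,c);np.savez('w2.npz',p=p,W=W);print(s)
hsv=cv2.cvtColor(p,cv2.COLOR_RGB2HSV).astype(int)
y=np.array([.1857,.9826]);x=np.array([.9826,-.1857]);D=np.array([533.7,31.2])
for k,(a,b) in dict(tab=(6,22),blue=(100,130)).items():
    m=(hsv[...,0]>a)&(hsv[...,0]<b)&(hsv[...,1]>120)&(W[...,2]>40)&(W[...,2]<130)
    q=W[m]; print(k,len(q),np.percentile((q[:,:2]-D)@x,[2,50,98]).round(1),np.percentile((q[:,:2]-D)@y,[2,50,98]).round(1),np.percentile(q[:,2],[2,50,98]).round(1), cv2.minAreaRect(q[:,:2].astype(np.float32)))
E
```

```text
time: 1.15
tool_pos: [365.4, 212.3, 231.1]
tcp_rot: [-180.0, 0.0, 118.4]
ft_force: [0.7, 1.1, -0.1]
finger_gap: 0.2
[365.43854248 212.25947523 231.11197288] [-1.79996953e+02  1.15528649e-03  1.18391095e+02]
time: 2.2
tool_pos: [504.6, -129.6, 231.0]
tcp_rot: [-180.0, -0.0, 79.1]
ft_force: [0.2, -0.6, 0.4]
finger_gap: 0.1
time: 2.5
tool_pos: [504.1, -127.6, 231.0]
tcp_rot: [-180.0, -0.0, 79.3]
ft_force: [-1.1, 0.5, 1.4]
finger_gap: 0.1
{'time': 2.5, 'joint_pos': array([-1.98655459e+01, -4.94239498e+00,  9.78946690e+01,  1.87291216e-02,
        8.70927626e+01, -9.16580939e+00]), 'qd': array([ 0.64662804, -0.81801862,  0.29200366,  0.04794386, -0.0741043 ,
       -0.03889887]), 'joint_efforts': array([-7.66860377e-01, -4.50043309e+01, -5.02503741e+01, -6.19522808e-02,
       -3.55724548e-02,  3.11291747e-03]), 'tool_pos': array([ 504.05607827, -127.55681696,  231.00713735]), 'tcp_rot': array([-1.79958518e+02, -2.56394414e-02,  7.92992969e+01]), 'ft_force': array([-1.09240003,  0.53029503,  1.35183058]), 'wrist_torque': array([ 0.08021293, -0.00744639, -0.00708267]), 'finger_gap': 0.11745963822025487}
tab 803 [-30.1  -1.8  25.9] [-126.4 -121.9 -118.8] [67.2 87.5 89.1] ((608.6517333984375, -78.76990509033203), (257.67535400390625, 23.21721649169922), 5.885776042938232)
blue 1493 [-57.4  -6.2  53.7] [-29.  -26.5 -23.3] [108.2 120.9 123.1] ((526.922119140625, 6.356616020202637), (7.500347137451172, 117.24662780761719), 79.3686294555664)
```

View pics/w2.png

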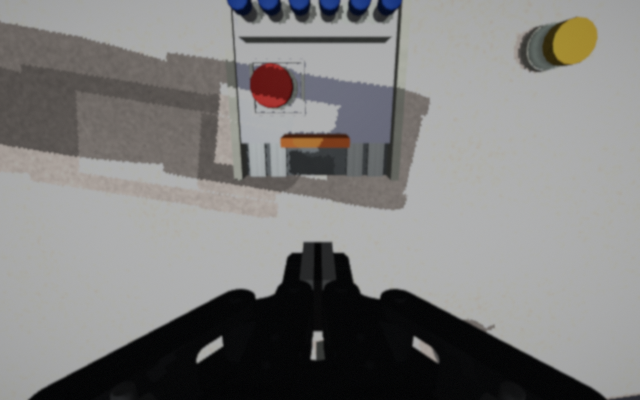

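Wrist view: the tab is at (315,142), the jar sits in its rim at (271,86), and the closed fingers are at (317,260), about 24 mm short of the tab. I'll descend behind the tab, then approach.

```bash
python3 -m inch '[-0.001,0,-0.035,0,0,0,255, -0.001,0,-0.04,0,0,0,255, 0,0,-0.04,0,0,0,255, 0,0,-0.035,0,0,0,255, 0,0,-0.023,0,0,0,255, 0,0,0,0,0,0,255, 0.00093,0.0049,0,0,0,0,255, 0.00093,0.0049,0,0,0,0,255, 0.00093,0.0049,0,0,0,0,255, 0,0,0,0,0,0,255]'
python3 -m inch '[0.00037,0.00197,0,0,0,0,255, 0.00037,0.00197,0,0,0,0,255, 0.00037,0.00197,0,0,0,0,255, 0.00037,0.00197,0,0,0,0,255, 0.00037,0.00197,0,0,0,0,255]'
python3 -m inch '[0.00037,0.00197,0,0,0,0,255, 0.00037,0.00197,0,0,0,0,255, 0.00037,0.00197,0,0,0,0,255, 0.00037,0.00197,0,0,0,0,255, 0.00037,0.00197,0,0,0,0,255]'
```

```text
time: 3.55
tool_pos: [506.3, -113.1, 59.8]
tcp_rot: [179.9, 0.0, 79.3]
ft_force: [-0.3, -0.6, -0.0]
finger_gap: 0.1
time: 4.05
tool_pos: [506.9, -103.8, 58.2]
tcp_rot: [-180.0, 0.0, 79.2]
ft_force: [-1.1, -2.9, -0.4]
finger_gap: -0.0
time: 4.55
tool_pos: [508.8, -93.8, 58.2]
tcp_rot: [-180.0, 0.0, 79.2]
ft_force: [0.5, -2.7, -0.6]
finger_gap: 0.1
```

```bash
cat > tab.py <<'E'
from h import *
s,p,d,c=cam('wrist');W=world('wrist',s,d,c);hsv=cv2.cvtColor(p,cv2.COLOR_RGB2HSV).astype(int)
y=np.array([.1857,.9826]);x=np.array([.9826,-.1857]);D=np.array([533.7,31.2])
t=s['tool_pos'];print('tcp',(t[:2]-D)@x,(t[:2]-D)@y,t[2],s['ft_force'].round(1))
U=(W[...,:2]-D)@x;V=(W[...,:2]-D)@y
for k,m in dict(tab=(hsv[...,0]>6)&(hsv[...,0]<22)&(W[...,2]<95)&(abs(U)<40),jar=((hsv[...,0]<5)|(hsv[...,0]>172))&(abs(U+35)<35),blue=(hsv[...,0]>100)&(hsv[...,0]<130)&(W[...,2]>95)).items():
    m=m&(hsv[...,1]>120)&(W[...,2]>40)&(abs(V)<180)
    if m.sum()>10: print(k,m.sum(),np.percentile(U[m],[2,50,98]).round(1),np.percentile(V[m],[2,50,98]).round(1),np.percentile(W[m][:,2],[2,50,90,98]).round(1))
import sys
if len(sys.argv)>1: cv2.imwrite(sys.argv[1],p[...,::-1])
E
python3 tab.py pics/w3.png
```

```text
tcp -1.2865020817843738 -127.45733659517501 58.23031260383378 [ 0.5 -2.7 -0.6]
tab 7720 [-30.5  -1.9  26.2] [-116.3 -108.8 -108.1] [52.  82.7 88.2 88.8]
jar 9117 [-52.8 -36.7 -21. ] [-81.1 -65.2 -51.1] [86.9 92.7 93.6 94.2]
```

View pics/w3.png

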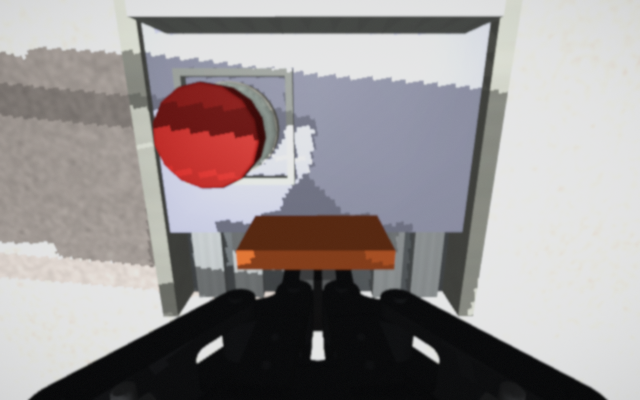

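The fingertip is pushing the tab squarely at (315,258), with about 3 N, and the jar at (210,135) stands in its rim. There are 107 mm left to go.

```bash
python3 -m inch '[0.00056,0.00295,0,0,0,0,255, 0.00056,0.00295,0,0,0,0,255, 0.00056,0.00295,0,0,0,0,255, 0.00056,0.00295,0,0,0,0,255, 0.00056,0.00295,0,0,0,0,255, 0.00056,0.00295,0,0,0,0,255, 0.00056,0.00295,0,0,0,0,255, 0.00056,0.00295,0,0,0,0,255, 0.00056,0.00295,0,0,0,0,255, 0.00056,0.00295,0,0,0,0,255]'
python3 -m inch '[0.00056,0.00295,0,0,0,0,255, 0.00056,0.00295,0,0,0,0,255, 0.00056,0.00295,0,0,0,0,255, 0.00056,0.00295,0,0,0,0,255, 0.00056,0.00295,0,0,0,0,255, 0.00056,0.00295,0,0,0,0,255, 0.00056,0.00295,0,0,0,0,255, 0.00056,0.00295,0,0,0,0,255, 0.00056,0.00295,0,0,0,0,255, 0.00056,0.00295,0,0,0,0,255]'
python3 -m inch '[0.00056,0.00295,0,0,0,0,255, 0.00056,0.00295,0,0,0,0,255, 0.00056,0.00295,0,0,0,0,255, 0.00056,0.00295,0,0,0,0,255, 0.00056,0.00295,0,0,0,0,255, 0.00056,0.00295,0,0,0,0,255, 0.00056,0.00295,0,0,0,0,255, 0.00056,0.00295,0,0,0,0,255, 0.00037,0.00197,0,0,0,0,255, 0.00019,0.00098,0,0,0,0,255]'
python3 tab.py
```

```text
time: 5.6
tool_pos: [514.4, -64.2, 58.3]
tcp_rot: [-180.0, -0.0, 79.2]
ft_force: [-0.1, -2.3, -1.7]
finger_gap: 0.2
time: 6.6
tool_pos: [520.0, -34.7, 58.3]
tcp_rot: [-180.0, 0.0, 79.2]
ft_force: [-0.9, -2.4, -1.6]
finger_gap: -0.0
time: 7.6
tool_pos: [525.1, -8.1, 58.3]
tcp_rot: [180.0, -0.0, 79.2]
ft_force: [-0.2, -1.5, -0.6]
finger_gap: 0.2
tcp -1.1421043030968712 -40.254217926490725 58.30404111615756 [-0.2 -1.5 -0.6]
tab 7745 [-30.4  -1.8  26.3] [-29.2 -21.6 -20.9] [51.7 82.7 88.2 88.8]
jar 9083 [-52.6 -36.6 -20.9] [ 6.  22.  36.1] [87.2 92.7 93.6 94.1]
```

```bash
M='x'; python3 -m inch '[0.00037,0.00197,0,0,0,0,255, 0.00037,0.00197,0,0,0,0,255, 0.00037,0.00197,0,0,0,0,255, 0.00037,0.00197,0,0,0,0,255, 0.00037,0.00197,0,0,0,0,255, 0.00019,0.00098,0,0,0,0,255, 0.00019,0.00098,0,0,0,0,255, 0.00019,0.00098,0,0,0,0,255]'
python3 -m inch '[0.00019,0.00098,0,0,0,0,255, 0.00019,0.00098,0,0,0,0,255, 0.00019,0.00098,0,0,0,0,255]'
python3 tab.py
```

```text
time: 8.45
tool_pos: [527.5, 4.4, 58.3]
tcp_rot: [180.0, 0.0, 79.2]
ft_force: [-0.7, -3.2, -0.5]
finger_gap: 0.2
time: 8.75
tool_pos: [528.1, 7.4, 58.3]
tcp_rot: [180.0, 0.0, 79.2]
ft_force: [-1.2, -3.5, 0.0]
finger_gap: 0.3
tcp -1.1197848035421911 -24.42418608144335 58.308279277428845 [-1.2 -3.5  0. ]
tab 7719 [-30.5  -1.8  26.4] [-13.4  -5.7  -5.1] [51.9 82.7 88.1 88.7]
jar 9060 [-52.8 -36.7 -21. ] [21.8 37.7 51.9] [87.1 92.7 93.5 94. ]
```

```bash
python3 -m inch '[0.00019,0.00098,0,0,0,0,255, 0.00019,0.00098,0,0,0,0,255]'
python3 tab.py
python3 -m inch '[0.00019,0.00098,0,0,0,0,255]'
python3 tab.py
```

```text
time: 9.0
tool_pos: [528.5, 9.6, 58.3]
tcp_rot: [180.0, -0.0, 79.2]
ft_force: [0.3, 0.3, 0.3]
finger_gap: -0.3
tcp -1.0905625242990367 -22.16882772273001 58.32771844022719 [0.3 0.3 0.3]
tab 6935 [-30.7  -1.9  26.1] [-11.2  -3.5  -2.8] [46.2 77.4 82.2 82.7]
jar 8146 [-51.5 -35.9 -20.1] [24.5 40.2 54.6] [84.1 87.1 87.9 88.5]
time: 9.15
tool_pos: [528.6, 10.3, 58.3]
tcp_rot: [180.0, 0.0, 79.2]
ft_force: [0.2, -3.2, -0.2]
finger_gap: -0.0
tcp -1.1199353399367675 -21.451337314692996 58.32275865562326 [ 0.2 -3.2 -0.2]
tab 6914 [-30.7  -2.2  26.1] [-10.4  -2.8  -2.1] [46.6 77.3 82.2 82.8]
jar 8180 [-52.7 -36.7 -21. ] [25.2 41.  55.4] [82.1 86.9 87.7 88.3]
```

The tray dropped 6 mm (tab top 88.7 → 82.7). I'll back off, rise and check.

```bash
python3 -m inch '[-0.00093,-0.0049,0,0,0,0,255, -0.0019,-0.0098,0,0,0,0,255, -0.0019,-0.0098,0,0,0,0,255, 0,0,0.02,0,0,0,255, 0,0,0.04,0,0,0,255, 0,0,0.04,0,0,0,255, 0,0,0.04,0,0,0,255, 0,0,0.03,0,0,0,255, 0,0,0,0,0,0,255, 0,0,0,0,0,0,255]'
python3 tab.py pics/w4.png
python3 - <<'E'
from h import *
n='side';s,p,d,c=cam(n);W=world(n,s,d,c);hsv=cv2.cvtColor(p,cv2.COLOR_RGB2HSV).astype(int)
z=np.load('side0.npz')
for nm,P,Q in(('0',z['p'],z['W']),('1',p,W)):
    hs=cv2.cvtColor(P,cv2.COLOR_RGB2HSV).astype(int)
    m=(hs[...,0]>100)&(hs[...,0]<130)&(hs[...,1]>120)&(Q[...,2]>95)&(abs(Q[...,0]-530)<80)&(abs(Q[...,1]-70)<100)
    print(nm,m.sum(),np.percentile(Q[m][:,2],[50,90,98]).round(1))
    for k,h in(('green',(hs[...,0]>40)&(hs[...,0]<95)&(hs[...,1]>90)&(abs(Q[...,0]-543)<25)),('red',((hs[...,0]<5)|(hs[...,0]>172))&(hs[...,1]>120)&(abs(Q[...,0]-465)<25))):
        m=h&(abs(Q[...,1]-338)<30)&(Q[...,2]>35); q=Q[m]; zt=np.percentile(q[:,2],90); q=q[q[:,2]>zt-4]; print(k,len(q),zt.round(1),cv2.minEnclosingCircle(q[:,:2].astype(np.float32)),q.mean(0).round(1))
z=np.load('w1.npz');p,W=z['p'],z['W'];hs=cv2.cvtColor(p,cv2.COLOR_RGB2HSV).astype(int)
m=(hs[...,0]>40)&(hs[...,0]<95)&(hs[...,1]>90)&(W[...,2]>35)
print('w1 green',m.sum(),np.median(W[m],0) if m.any() else '')
E
```

```text
time: 10.2
tool_pos: [524.3, -14.9, 229.1]
tcp_rot: [179.9, -0.0, 79.2]
ft_force: [0.1, -0.0, -0.3]
finger_gap: 0.4
tcp -0.6493929860777544 -47.07897433551651 229.1126160901547 [ 0.1 -0.  -0.3]
tab 787 [-30.2  -2.3  25.7] [-9.9 -5.4 -2.1] [60.4 81.5 82.6 83.1]
jar 1430 [-52.4 -37.2 -21.7] [24.7 39.6 54.8] [85.  86.7 87.7 88.3]
blue 1336 [-57.2  -6.   53.7] [-35.7  89.5  92.4] [101.7 114.8 116.9 315.8]
0 414 [120.9 123.4 124.5]
green 177 53.8 ((542.9847412109375, 332.5948486328125), 14.635330200195312) [542.8 332.9  52.4]
red 184 54.0 ((463.7142333984375, 344.7441101074219), 15.217750549316406) [464.4 345.4  52.4]
1 808 [116.7 377.9 400.3]
green 172 53.7 ((543.169189453125, 332.3196105957031), 14.486153602600098) [542.7 332.6  52.4]
red 188 53.7 ((464.3321533203125, 345.12054443359375), 15.322128295898438) [464.3 345.5  52.3]
w1 green 1130 [540.32340933 331.31963644  51.24365571]
```

View pics/w4.png

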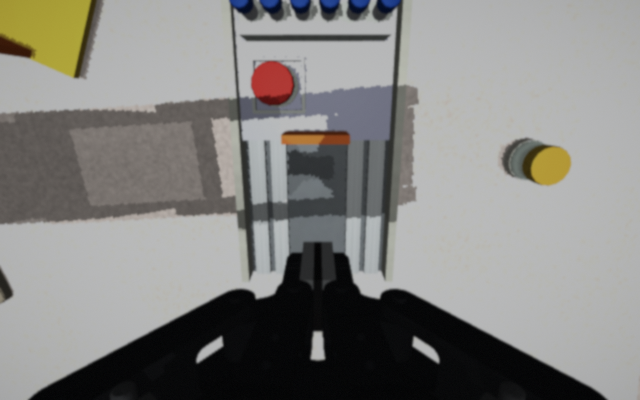

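Tab, jar and tube caps all dropped 6 mm; in the picture the tab is at (315,138) and the jar is upright in its rim at (273,82). Next is the green button, at about (542,332), top z≈53.

```bash
python3 -m inch '[0.0018,0.0348,0,0,0,0,255, 0.0018,0.0348,0,0,0,0,255, 0.0018,0.0348,0,0,0,0,255, 0.0018,0.0348,0,0,0,0,255, 0.0018,0.0348,0,0,0,0,255, 0.0018,0.0348,0,0,0,0,255, 0.0018,0.0348,0,0,0,0,255, 0.0018,0.0348,0,0,0,0,255, 0.0018,0.0348,0,0,0,0,255, 0.0018,0.0348,0,0,0,0,255]'
python3 -m inch '[0,0,-0.04,0,0,0,255, 0,0,-0.04,0,0,0,255, 0,0,-0.04,0,0,0,255, 0,0,-0.03,0,0,0,255, 0,0,-0.01,0,0,0,255, 0,0,0,0,0,0,255, 0,0,0,0,0,0,255]'
python3 - <<'E'
from h import *
s,p,d,c=cam('wrist');cv2.imwrite('pics/w5.png',p[...,::-1]);W=world('wrist',s,d,c);hs=cv2.cvtColor(p,cv2.COLOR_RGB2HSV).astype(int)
m=(hs[...,0]>40)&(hs[...,0]<95)&(hs[...,1]>90)&(W[...,2]>35)
print(s['tool_pos'],s['ft_force'],m.sum(),np.median(W[m],0),W[m].min(0),W[m].max(0))
E
```

```text
time: 11.3
tool_pos: [540.9, 334.6, 225.8]
tcp_rot: [-179.8, 0.1, 79.2]
ft_force: [0.6, -0.2, -0.6]
finger_gap: -0.1
time: 12.0
tool_pos: [542.5, 334.0, 69.4]
tcp_rot: [180.0, -0.0, 79.2]
ft_force: [0.5, 0.7, 0.9]
finger_gap: -0.2
[542.51950555 334.02126494  69.40973522] [0.53411023 0.66533422 0.92320654] 9107 [635.31668923 401.20012071  57.23740237] [490.24463505 319.31189832  40.32905016] [666.17452544 428.30668464 211.93271579]
```

View pics/w5.png

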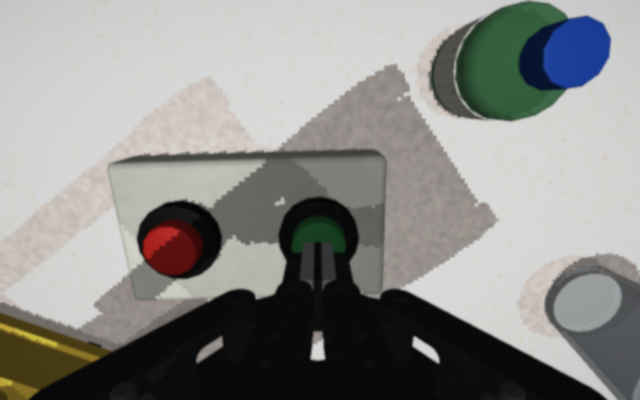

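The closed fingertips are centred over green at (318,240), and red at (172,250) is well clear. Pressing now.

```bash
python3 -m inch '[0,0,-0.004,0,0,0,255, 0,0,-0.004,0,0,0,255, 0,0,-0.004,0,0,0,255, 0,0,-0.002,0,0,0,255, 0,0,-0.002,0,0,0,255, 0,0,0,0,0,0,255]'
python3 -m inch '[0,0,-0.002,0,0,0,255, 0,0,0,0,0,0,255]'
python3 -m inch '[0,0,-0.002,0,0,0,255, 0,0,0,0,0,0,255]'
python3 -m inch '[0,0,-0.001,0,0,0,255, 0,0,0,0,0,0,255]'
```

```text
time: 12.65
tool_pos: [541.7, 333.8, 52.0]
tcp_rot: [-180.0, 0.0, 79.2]
ft_force: [-1.2, -0.1, 1.0]
finger_gap: -0.0
time: 12.85
tool_pos: [542.1, 333.9, 50.4]
tcp_rot: [180.0, -0.0, 79.2]
ft_force: [-1.1, -1.0, 1.6]
finger_gap: -0.0
time: 13.05
tool_pos: [542.1, 334.0, 48.4]
tcp_rot: [180.0, -0.0, 79.2]
ft_force: [-0.3, -0.2, 2.8]
finger_gap: 0.1
time: 13.25
tool_pos: [542.1, 334.0, 47.5]
tcp_rot: [180.0, -0.0, 79.2]
ft_force: [0.3, 0.6, 4.0]
finger_gap: -0.1
```

```bash
python3 -m inch '[0,0,-0.001,0,0,0,255, 0,0,0,0,0,0,255]'
python3 -m inch '[0,0,-0.001,0,0,0,255, 0,0,0,0,0,0,255, 0,0,0,0,0,0,255]'
```

```text
time: 13.45
tool_pos: [542.1, 334.0, 46.4]
tcp_rot: [180.0, -0.0, 79.2]
ft_force: [0.8, 0.6, 4.6]
finger_gap: -0.1
time: 13.75
tool_pos: [542.2, 334.0, 46.1]
tcp_rot: [180.0, -0.0, 79.2]
ft_force: [-1.4, -0.2, 8.7]
finger_gap: 0.2
```

It bottomed out: the force jumped to 8.7 N at 46.1 mm. Now I'll release, retreat and check.

```bash
python3 -m inch '[0,0,0.005,0,0,0,255, 0,0,0.01,0,0,0,255, 0,0,0.03,0,0,0,255, 0,0,0.04,0,0,0,255, 0,0,0.04,0,0,0,255, 0,0,0.04,0,0,0,255, -0.03,0.02,0.02,0,0,0,255, -0.04,0.02,0,0,0,0,255, 0,0,0,0,0,0,255, 0,0,0,0,0,0,255]'
python3 - <<'E'
from h import *
s,p,d,c=cam('side');W=world('side',s,d,c);cv2.imwrite('pics/side6.png',p[...,::-1])
s,p2,d,c=cam('scene');cv2.imwrite('pics/scene6.png',p2[...,::-1]);W2=world('scene',s,d,c)
for P,Q in((p,W),(p2,W2)):
    hs=cv2.cvtColor(P,cv2.COLOR_RGB2HSV).astype(int)
    for k,h,C in(('green',(hs[...,0]>40)&(hs[...,0]<95)&(hs[...,1]>90),(543,333)),('blue',(hs[...,0]>100)&(hs[...,0]<130)&(hs[...,1]>120)&(Q[...,2]>95)&(Q[...,2]<140),(549,125)),('jar',((hs[...,0]<5)|(hs[...,0]>172))&(hs[...,1]>120),(506,76))):
        q=Q[h&(np.hypot(Q[...,0]-C[0],Q[...,1]-C[1])<(25 if k!='blue' else 80))&(Q[...,2]>35)]
        if len(q)>5: print(k,len(q),q.mean(0).round(1),np.percentile(q[:,2],[50,95]).round(1))
print(s['ft_force'],s['tool_pos'],s['time'])
E
```

```text
time: 14.75
tool_pos: [470.8, 374.1, 230.4]
tcp_rot: [-180.0, 0.0, 79.3]
ft_force: [-0.0, -0.4, 0.0]
finger_gap: -0.1
green 257 [542.6 334.4  49.7] [51.5 54.4]
blue 374 [566.4 138.3 113.5] [115.4 118.2]
green 71 [544.6 328.7 118.5] [ 48.9 579.8]
blue 273 [558.1 131.  110.5] [111.9 116.3]
jar 76 [509.6  73.5  83.5] [84.9 87.5]
[ 0.95853737 -0.56168772 -0.32557976] [471.54159257 373.61093718 230.10768655] 14.8
```

View pics/scene6.png

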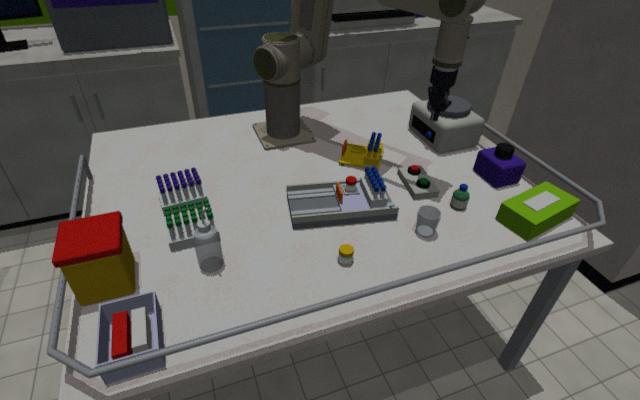

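The scene view shows the tray home (tab at (339,192)), the jar standing at (351,184), and the green button back up at (424,183). Nothing else has moved and the arm is clear.

```bash
python3 -c "
from bench import r
print(r.hand_in())"
```

```text
the job is handed in; nothing more can be done
None
```

I pushed the tray about 117 mm along the rails by its tab, with closed fingertips and readings of roughly 3 N. It dropped into the notches. I then pressed the green button fully and let it go, and handed in with the robot's clock at about 15 s of the 48 s allowed.

My last checks:
- **Tray:** the tab, jar cap and tube caps all measured 6 mm lower than before. The tray's final position matches home to about 1 mm, inside the 2.5 mm of play.
- **Jar:** it was still upright in its rim, and its cap height matched a seated tray.
- **Green button:** at full travel the force jumped to 8.7 N. Afterwards its top was back at its original height, about 54 mm.
- **Red button and other objects:** the arm never went near the red button, and in the final picture the other objects stand where they did. The wrist force read about zero with the arm clear.

No check failed or disagreed. In the last scene-camera reading, a few pixels of background or of the arm spoiled the green-button average, so the button height comes from the side camera.

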